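# Set out the spindle parts by height on the setting-out board

### The job

Set out the four spindle parts (ring, flange nut, brass bush, sleeve) on the board's four black marks in order of height: the lowest on the mark beside the upright steel post, the tallest on the mark farthest from it. Stand each one centred on its mark, the same way up as now, and leave the tub of screws standing where it is.

Things in the scene. Friction and masses are not known exactly. Their poses are not given: they have to be found in the camera images.
- spacer_ring: low plain steel ring with a hole, 38 mm in diameter, 11 mm high, upright sides; loose, 60 g. Origin at the centre of its underside, z up
- flange_nut: steel flange nut, 19 mm high, standing on its round flange (38 mm in diameter, 5 mm thick); above the flange a hexagon about 26 to 30 mm wide; loose, 90 g. Origin at the centre of its underside, z up
- brass_bush: stepped brass bush, 24 mm high, standing on its wide foot, a round flange 32 mm in diameter, with a narrower neck above; gripped low, by the flange; loose, 70 g. Origin at the centre of its underside, z up
- sleeve: plain steel sleeve (tube), 32 mm in diameter, 34 mm high, with an 18 mm bore; loose, 120 g. Origin at the centre of its underside, z up
- mark_a: first (at the +y end of the board) of four like black rubber discs in a straight row, 62 mm apart, fixed on the board: 44 mm across, 2 mm thick. Origin at the centre of its underside, on the board's top 15 mm above the bench (parts stand 17 mm above it). z up, y along the row, x across it, away from the robot. The board, fixed, of pale wood with dark steel ends, is 54 x 302 mm
- mark_b: second from the +y end of four like black rubber discs in a straight row, 62 mm apart, fixed on the board: 44 mm across, 2 mm thick. Origin at the centre of its underside, on the board's top 15 mm above the bench (parts stand 17 mm above it). z up, y along the row, x across it, away from the robot. The board, fixed, of pale wood with dark steel ends, is 54 x 302 mm
- mark_c: third from the +y end of four like black rubber discs in a straight row, 62 mm apart, fixed on the board: 44 mm across, 2 mm thick. Origin at the centre of its underside, on the board's top 15 mm above the bench (parts stand 17 mm above it). z up, y along the row, x across it, away from the robot. The board, fixed, of pale wood with dark steel ends, is 54 x 302 mm
- mark_d: fourth (at the -y end of the board) of four like black rubber discs in a straight row, 62 mm apart, fixed on the board: 44 mm across, 2 mm thick. Origin at the centre of its underside, on the board's top 15 mm above the bench (parts stand 17 mm above it). z up, y along the row, x across it, away from the robot. The board, fixed, of pale wood with dark steel ends, is 54 x 302 mm
- start_post: upright steel post with a thicker head, up to 20 mm in diameter and 36 mm tall, fixed on top of the board at one of its two ends, 39 mm beyond the mark next to it (which end differs from start to start; the other end has only a small flat brown wooden plug, 3 mm high). Origin at the centre of its foot, z up
- small_jar: tub of screws with a blue lid, 47 mm in diameter, 46 mm high, standing loose among the parts; it is to stay where it is. Origin at the centre of its underside, z up. (Not to be touched either: left of the work, from y = 0.11 m, a hose hood at x = 0.39 to 0.55 and a clear upright screen beside it, up to 0.63 m high; at x = 0.63 and beyond, y below -0.07, a drawer cabinet 0.18 m high)
Not all that is in view belongs to the job. What is shaped like the brass_bush but green is not meant.

How it is judged:
At the end, for the whole second after the job is handed in: Counted from the post, the marks carry ring (11 mm), flange nut (19 mm), brass bush (24 mm) and sleeve (34 mm), each within 12 mm of the mark's centre, resting on it, upright within 0.12 rad and at rest; the tub of screws stands within 20 mm of where it was (((horizontal distance between start_post and mark_a below 0.06 m and horizontal distance between spacer_ring and mark_a below 0.012 m and horizontal distance between flange_nut and mark_b below 0.012 m and horizontal distance between brass_bush and mark_c below 0.012 m and horizontal distance between sleeve and mark_d below 0.012 m) or (horizontal distance between start_post and mark_d below 0.06 m and horizontal distance between spacer_ring and mark_d below 0.012 m and horizontal distance between flange_nut and mark_c below 0.012 m and horizontal distance between brass_bush and mark_b below 0.012 m and horizontal distance between sleeve and mark_a below 0.012 m)) and z of spacer_ring in the frame of mark_a between -0.002 and 0.006 m and angle between each of spacer_ring, flange_nut, brass_bush, sleeve's own z axis and vertical below 0.12 rad and linear speed of each of spacer_ring, flange_nut, brass_bush, sleeve below 0.02 m/s and z of flange_nut in the frame of mark_a between -0.002 and 0.006 m and z of brass_bush in the frame of mark_a between -0.002 and 0.006 m and z of sleeve in the frame of mark_a between -0.002 and 0.006 m and distance of small_jar from where it was at the start of the episode below 0.02 m and angle between small_jar's own z axis and vertical below 0.2 rad); the robot touches nothing.
It fails at once if the tub of screws is shifted by more than 20 mm or tipped (distance of small_jar from where it was at the start of the episode above 0.02 m or angle between small_jar's own z axis and vertical above 0.2 rad).
It also fails if it takes over 90 s, if anything falls off the work surface, if the arm or the gripper's body presses on something with over 40 N, if the wrist force passes 120 N, or if a joint passes its speed limit or range.

### The arm

A 7-joint arm with a two-finger parallel gripper is mounted at the origin on a cart in front of the work surface, level with it; the furniture and walls round the work are solid. World frame = base frame: x ahead of the robot, y to its left, z up, the work surface at z = 0. Lengths are in m, angles in rad, forces in N, time in s.
With the tool pointing down it reaches from about 0.4 to 0.875 m from the base axis. Payload 6.5 kg.
Tool frame: the origin (TCP) lies on the centre line of the jaws, within the pads' length; the fingertips stand 25 mm ahead of it and the grasp point (between the pads) lies 6 mm ahead of it; z points along the fingers, x is the direction in which the jaws open and shut, and the axes are right-handed (so a half turn about z gives the same grasp; the last joint's range is limited). The gripper opens to 88 mm and grips with 3 to 60 N. Pads are 18 mm wide; open, the fingers measure 123 mm over their backs; the gripper's body (75 mm by 187 mm) begins 45 mm behind the grasp point.
Start: joints at [-1.405, 0.536, -0.004, 1.538, 0.003, 1.067, -0.071], TCP at [0.149, 0.633, 0.264] pointing down, gripper open.
Joint ranges: [-2.7, 2.7], [-0.37, 2.16], [-1.27, 1.26], [0.24, 2.4], [-1.31, 4.45], [0.19, 1.91], [-2.76, 2.76]. Speed limits (rad/s): [2.39, 2.39, 3.14, 3.14, 3.14, 3.14, 3.14].

### API

Orientations are given as a unit quaternion [x, y, z, w].
In Python, from rig import * gives the robot as it stands.
- The arm moves only by the shell command python3 -m jog 'ROWS' [FORCE]. ROWS is JSON, a list of rows, each an object with "travel": the shift along the tool's x, y, z in m, a list of three; "rotation": the turn, a rotation vector about the tool's x, y, z in degrees, a list of three; "grip": the closure, from 0 (fully open) to 1 (shut). A call has exactly 5 rows; each row shifts and turns the commanded pose from where the row before left it, along the tool's axes as they then stand; what a row does not reach is not made up. A row lasts 1/12 s, in which the tool goes at most 41.7 mm and 7.16 degrees, less where a joint would pass 70% of its speed; a pose out of reach is approached as far as the arm can. A call with a gripper value outside its range is refused whole. The fingers move at their own pace and stop on an object; FORCE is the grip in N (left out, the last holds). Time passes only in rows, so rows that do not move let the fingers close, or fill a call up. It gives the time, the measured TCP pose, the force and the opening at its end, in the units of the state.
- get_obs(): the state, without advancing time (a new reading comes with each control period).
- get_image(name): name is "scene" or "side" or "wrist"; returns a dict with "img" (420x560x3 uint8, red, green, blue), "fov_y" (degrees; the focal length in pixels is half the picture's height over the tangent of half this angle, whatever the lens; pixels are square), "cx", "cy" (the principal point, pixels), "rvec" (rotation vector, rad) and "tvec" (3), from world to camera coordinates, as OpenCV has them. Camera axes: x right, y down, z forward; pixel columns grow to the right and rows downward; lengths in m; the calibration is good to about 2 mm. The wrist camera is an equidistant fisheye: a pixel r from the principal point sees the ray r / f radians off the axis. A picture is of the moment at which its call begins. There is no depth.
- close_job(): hands the job in, once; it reports no verdict.
Trained networks look in a picture, given as the dict that the camera call returned (one of the last four; its "shot" number tells which), for a name from the list of things; names that differ only in an ending like _2 or _b are one class to them, and where a whole thing is asked for, a point or a joint stands for the part that bears it (a point fixed in the world has none). Each returns a list of dicts, best first, with "conf" (0 to 1); they miss things now and then, are a little off and sometimes report something else, mostly with a low value. They report only what shows in the picture. A call takes as long as a camera call. They do not tell look-alikes from the thing itself.
- regions_of(picture, label): "pixels" (420x560 bool, what is visible of it) and "location" ([column, row] in pixels, amid what is visible of it).
The state is a dict: "clock": time; "joint_positions": joint angles; "joint_vel": joint speeds; "tau": joint torques, N m; "eef_pos": TCP position; "eef_rot": TCP orientation; "contact_force": force on the tool from outside, world axes, zero at the start; "wrist_torque": the same for the moment, N m; "opening": opening from 0.0 (shut) to 1.0 (fully open).
Only numpy, scipy, OpenCV 4.12 (cv2) and the standard library are available. Lean on these libraries where they do the work, as an engineer would, in place of code of your own. Each camera call takes 0.05 s, during which the arm holds its last target. There are 200 camera calls.

## Working session

There is one attempt and no reset: what is moved stays moved. The work goes in short steps, Python scripts to look and compute and a shell command to move; the robot and the scene stay as the last step left them, time stands still between calls to the robot, and variables do not carry over. Pictures are saved under pics/ and viewed, about 12 in all and at most 16, crops included, and the job is handed in when it is done.

```bash
ls; mkdir -p pics
python3 - <<'E'
from rig import *
import cv2,numpy as np
o=get_obs();print({k:np.round(v,3).tolist() for k,v in o.items()})
a=get_image("scene");b=get_image("side")
for n,p in(("scene",a),("side",b)):
    cv2.imwrite(f"pics/{n}0.png",cv2.cvtColor(p["img"],cv2.COLOR_RGB2BGR))
    print(n,p["fov_y"],p["cx"],p["cy"],np.round(p["rvec"],4),np.round(p["tvec"],4))
    for l in "spacer_ring flange_nut brass_bush sleeve mark_a start_post small_jar".split():
        print(l,[(np.round(r["location"]).tolist(),round(r["conf"],2),int(r["pixels"].sum())) for r in regions_of(p,l)])
E
```

```text
pics
{'clock': 0.0, 'joint_positions': [-1.405, 0.537, -0.004, 1.539, 0.003, 1.067, -0.071], 'joint_vel': [0.0, 0.001, -0.0, -0.001, -0.0, 0.001, 0.002], 'tau': [0.001, -57.099, 0.992, -25.16, -0.056, 0.018, 0.0], 'eef_pos': [0.149, 0.632, 0.263], 'eef_rot': [0.784, 0.621, -0.001, 0.001], 'contact_force': [-0.047, -0.231, -0.241], 'wrist_torque': [-0.024, -0.043, 0.096], 'opening': 1.004}
scene 47.725137265325124 280.75622270417836 210.3080792078121 [ 2.1922  0.0383 -0.0448] [-0.4854 -0.0331  0.9872]
spacer_ring [([273.0, 225.0], 0.54, 272)]
flange_nut [([256.0, 208.0], 0.61, 228)]
brass_bush [([214.0, 271.0], 0.55, 348), ([253.0, 258.0], 0.54, 296)]
sleeve [([280.0, 191.0], 0.75, 282)]
mark_a [([308.0, 250.0], 0.81, 326), ([319.0, 187.0], 0.75, 223), ([313.0, 208.0], 0.69, 256), ([311.0, 227.0], 0.68, 308)]
start_post [([320.0, 171.0], 0.74, 168), ([243.0, 232.0], 0.74, 803)]
small_jar [([244.0, 232.0], 0.9, 793)]
side 57.54037054105442 278.9888949236079 212.40471174729598 [ 2.139  -0.0143  0.0156] [-0.4769 -0.0109  0.9576]
spacer_ring [([279.0, 231.0], 0.68, 171), ([266.0, 216.0], 0.28, 165)]
flange_nut [([263.0, 215.0], 0.62, 156)]
brass_bush [([234.0, 268.0], 0.71, 206), ([266.0, 256.0], 0.7, 217)]
sleeve [([281.0, 201.0], 0.65, 204)]
mark_a [([310.0, 212.0], 0.71, 111), ([314.0, 229.0], 0.63, 169), ([312.0, 204.0], 0.59, 123), ([314.0, 249.0], 0.47, 216)]
start_post [([312.0, 186.0], 0.59, 80)]
small_jar [([258.0, 236.0], 0.79, 511)]
```

```bash
cat > h.py <<'E'
from rig import *
import cv2,numpy as np
from scipy.spatial.transform import Rotation as R
def ray(p,uv,fish=False):
    f=210/np.tan(np.radians(p["fov_y"]/2)); Rm=cv2.Rodrigues(np.array(p["rvec"],float))[0]
    d=np.array([uv[0]-p["cx"],uv[1]-p["cy"]],float)/f
    if fish:
        r=np.hypot(*d); v=np.array([*(d/max(r,1e-9)*np.sin(r)),np.cos(r)])
    else: v=np.array([*d,1])
    return -Rm.T@np.array(p["tvec"]),Rm.T@v
def at_z(p,uv,z,fish=False):
    c,v=ray(p,uv,fish); return c+v*(z-c[2])/v[2]
H=dict(spacer_ring=.011,flange_nut=.019,brass_bush=.024,sleeve=.034,mark_a=.034,start_post=.066,small_jar=.046)
E
python3 - <<'E'
from h import *
P={}
for n in("scene","side"):
    p=get_image(n);P[n]=p
    print(n,np.round(ray(p,(280,210))[0],3))
    for l in H:
        print(l,[np.round(at_z(p,r["location"],H[l]/2),3)[:2].tolist() for r in regions_of(p,l)])
c=P["scene"]["img"][150:300,190:350]
cv2.imwrite("pics/c1.png",cv2.cvtColor(cv2.resize(c,None,fx=5,fy=4.0*1,interpolation=3)[:600,:800],cv2.COLOR_RGB2BGR))
E
```

```text
scene [ 0.531 -0.799  0.539]
spacer_ring [[0.562, 0.022], [0.475, -0.109]]
flange_nut [[0.44, -0.06], [0.569, 0.077]]
brass_bush [[0.389, -0.236], [0.45, -0.202]]
sleeve [[0.489, -0.001]]
mark_a [[0.545, -0.129], [0.557, -0.063], [0.49, -0.009], [0.56, 0.006], [0.545, -0.189]]
start_post [[0.486, -0.029], [0.568, 0.041]]
small_jar [[0.424, -0.141], [0.545, -0.133]]
side [ 0.461 -0.821  0.509]
spacer_ring [[0.473, -0.111]]
flange_nut [[0.445, -0.046]]
brass_bush [[0.384, -0.245], [0.452, -0.209]]
sleeve [[0.488, -0.014]]
mark_a [[0.545, -0.125], [0.555, -0.045], [0.541, -0.187]]
start_post [[0.568, 0.044]]
small_jar [[0.424, -0.154]]
```

View pics/c1.png

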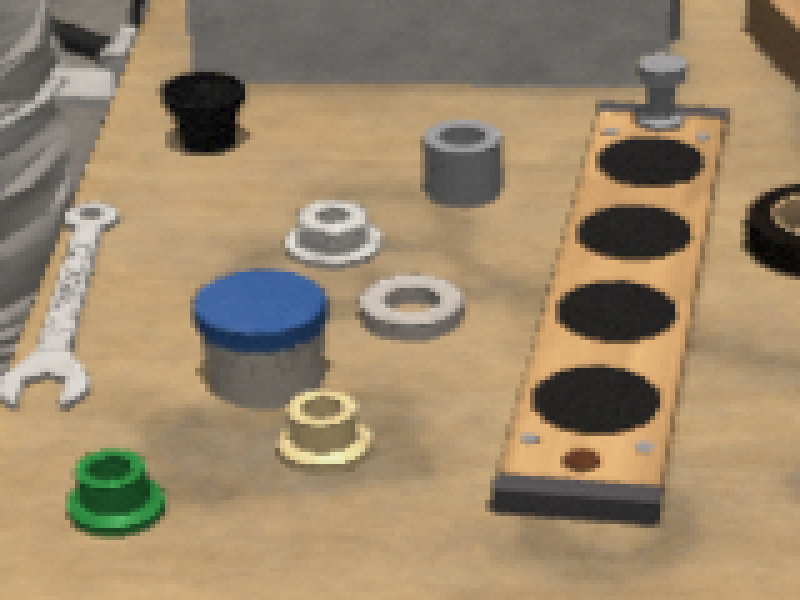

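View pics/scene0.png

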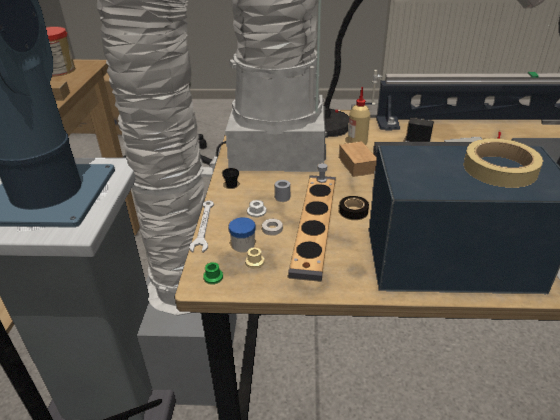

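Run:
```python
from h import *
p=get_image("wrist");q=cv2.imread("pics/side0.png")
print(p["fov_y"],p["cx"],p["cy"],ray(p,(p["cx"],p["cy"]))) 
cv2.imwrite("pics/both.png",cv2.resize(np.vstack([q,cv2.cvtColor(p["img"],cv2.COLOR_RGB2BGR)]),None,fx=.714,fy=.714) if 0 else np.hstack([cv2.resize(q,(400,300)),cv2.resize(cv2.cvtColor(p["img"],cv2.COLOR_RGB2BGR),(400,300))]))
```

```text
65.70646984690485 277.82461956216486 208.14430240505263 (array([0.0673731 , 0.65240221, 0.38484656]), array([ 0.31408508, -0.07386674, -0.94651691]))
```

View pics/both.png

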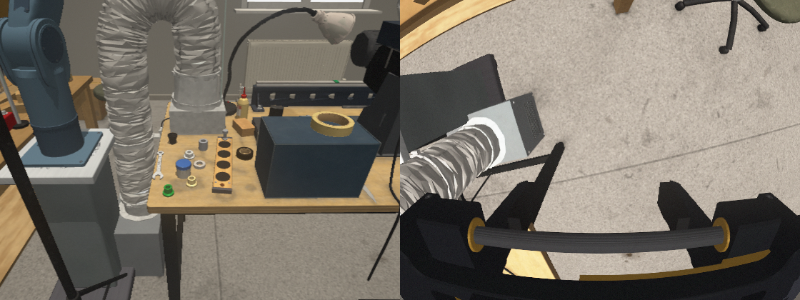

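Views so far (3 seen): post at the +y end (scene px 320,171), so ring→a, nut→b, bush→c, sleeve→d. Bush candidates are brass at (254,258) and green at (213,271); the brass one is meant, and the enlarged crop confirms it. The duct arches between the arm and the work, so I raise the arm first.

```bash
A='[{"travel":[-0.0135,0,-0.029],"rotation":[0,0,0],"grip":0},{"travel":[-0.0135,0,-0.029],"rotation":[0,0,0],"grip":0},{"travel":[-0.0135,0,-0.029],"rotation":[0,0,0],"grip":0},{"travel":[-0.0135,0,-0.029],"rotation":[0,0,0],"grip":0},{"travel":[-0.0135,0,-0.029],"rotation":[0,0,0],"grip":0}]' ; true
python3 -m jog '[{"travel":[-0.0135,0,-0.029],"rotation":[0,0,0],"grip":0},{"travel":[-0.0135,0,-0.029],"rotation":[0,0,0],"grip":0},{"travel":[-0.0135,0,-0.029],"rotation":[0,0,0],"grip":0},{"travel":[-0.0135,0,-0.029],"rotation":[0,0,0],"grip":0},{"travel":[-0.0135,0,-0.029],"rotation":[0,0,0],"grip":0}]'
python3 -m jog '[{"travel":[-0.0135,0,-0.029],"rotation":[0,0,0],"grip":0},{"travel":[-0.0135,0,-0.029],"rotation":[0,0,0],"grip":0},{"travel":[-0.0135,0,-0.029],"rotation":[0,0,0],"grip":0},{"travel":[-0.0135,0,-0.029],"rotation":[0,0,0],"grip":0},{"travel":[-0.0135,0,-0.029],"rotation":[0,0,0],"grip":0}]'
python3 -m jog '[{"travel":[-0.0135,0,-0.029],"rotation":[0,0,0],"grip":0},{"travel":[-0.0135,0,-0.029],"rotation":[0,0,0],"grip":0},{"travel":[-0.0135,0,-0.029],"rotation":[0,0,0],"grip":0},{"travel":[-0.0135,0,-0.029],"rotation":[0,0,0],"grip":0},{"travel":[-0.0135,0,-0.029],"rotation":[0,0,0],"grip":0}]'
python3 - <<'E'
from h import *
p=get_image("wrist");print(np.round(get_obs()["joint_positions"],3),ray(p,(p["cx"],p["cy"])))
cv2.imwrite("pics/w1.png",cv2.cvtColor(p["img"],cv2.COLOR_RGB2BGR))
E
```

```text
clock: 2.07
eef_pos: [0.1337, 0.5661, 0.4102]
eef_rot: [0.784, 0.621, 0.0, -0.0]
contact_force: [0.2, 0.6, -0.3]
opening: 1.003
clock: 2.48
eef_pos: [0.1181, 0.5002, 0.5553]
eef_rot: [0.784, 0.621, 0.0, -0.0]
contact_force: [-0.9, 0.2, 0.4]
opening: 1.0
clock: 2.9
eef_pos: [0.1027, 0.4349, 0.6994]
eef_rot: [0.784, 0.621, 0.001, -0.001]
contact_force: [-4.4, -38.9, 1.6]
opening: 1.003
[-1.460e+00  4.100e-02  2.200e-02  1.173e+00 -1.000e-03  1.907e+00
 -1.000e-01] (array([0.02071932, 0.45422585, 0.82055655]), array([ 0.31451245, -0.07002837, -0.94666676]))
```

View pics/w1.png

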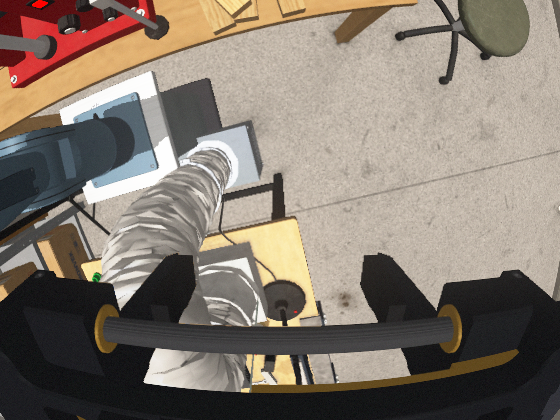

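Run:
```python
from h import *
o=get_obs();print(np.round(o["contact_force"],1),np.round(o["joint_positions"],3),np.round(o["tau"],1))
p=get_image("wrist");s=get_image("side")
for uv in [(215,165),(100,260),(215,260),(150,230),(160,265),(148,375),(250,375),(200,370),(230,290)]:
    c,v=ray(p,uv,True);v/=np.linalg.norm(v);print(uv,np.round(v,3),[np.round(c+v*d,2).tolist() for d in (.4,.5,.6,.7)])
def tri(a,b):
    c1,v1=a;c2,v2=b;t=np.linalg.lstsq(np.c_[v1,-v2],c2-c1,rcond=None)[0];return np.round((c1+v1*t[0]+c2+v2*t[1])/2,3)
print("leg base",tri(ray(p,(207,165),True),ray(s,(186,300))))
cv2.imwrite("pics/s1.png",cv2.cvtColor(s["img"],cv2.COLOR_RGB2BGR))
```

```text
[-0.5 -3.5  2.5] [-1.460e+00  4.100e-02  2.200e-02  1.173e+00 -1.000e-03  1.907e+00
 -1.000e-01] [ -1.  -10.   -0.7 -15.2  -0.    1.3   0. ]
(215, 165) [ 0.143 -0.21  -0.967] [[0.08, 0.37, 0.44], [0.09, 0.35, 0.34], [0.11, 0.33, 0.25], [0.12, 0.31, 0.15]]
(100, 260) [ 0.286 -0.583 -0.76 ] [[0.13, 0.22, 0.52], [0.16, 0.16, 0.45], [0.19, 0.1, 0.37], [0.22, 0.04, 0.29]]
(215, 260) [ 0.408 -0.274 -0.871] [[0.18, 0.34, 0.48], [0.22, 0.32, 0.39], [0.27, 0.29, 0.3], [0.31, 0.26, 0.22]]
(150, 230) [ 0.264 -0.437 -0.86 ] [[0.13, 0.28, 0.48], [0.15, 0.23, 0.4], [0.18, 0.19, 0.31], [0.21, 0.15, 0.22]]
(160, 265) [ 0.366 -0.431 -0.824] [[0.17, 0.28, 0.5], [0.2, 0.24, 0.41], [0.24, 0.19, 0.33], [0.28, 0.15, 0.25]]
(148, 375) [ 0.606 -0.512 -0.609] [[0.26, 0.25, 0.58], [0.32, 0.2, 0.52], [0.38, 0.15, 0.46], [0.44, 0.09, 0.4]]
(250, 375) [ 0.707 -0.237 -0.666] [[0.3, 0.36, 0.56], [0.37, 0.33, 0.49], [0.44, 0.31, 0.43], [0.52, 0.29, 0.36]]
(200, 370) [ 0.652 -0.374 -0.66 ] [[0.28, 0.3, 0.56], [0.35, 0.27, 0.5], [0.41, 0.23, 0.43], [0.48, 0.19, 0.36]]
(230, 290) [ 0.498 -0.249 -0.831] [[0.22, 0.35, 0.49], [0.27, 0.33, 0.41], [0.32, 0.3, 0.33], [0.37, 0.28, 0.25]]
leg base [ 0.181  0.137 -0.453]
```

View pics/s1.png

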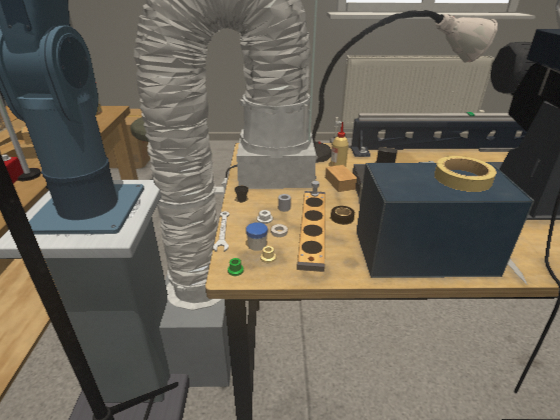

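```bash
python3 -m jog '[{"travel":[0,0.02,0.01],"rotation":[0,0,2.2],"grip":0},{"travel":[-0.0013,0.0343,0],"rotation":[0,0,4.4],"grip":0},{"travel":[-0.0013,0.0343,0],"rotation":[0,0,4.4],"grip":0},{"travel":[-0.0013,0.0343,0],"rotation":[0,0,4.4],"grip":0},{"travel":[-0.0013,0.0343,0],"rotation":[0,0,4.4],"grip":0}]'
python3 -m jog '[{"travel":[-0.0013,0.0343,0],"rotation":[0,0,4.4],"grip":0},{"travel":[-0.0013,0.0343,0],"rotation":[0,0,4.4],"grip":0},{"travel":[-0.0013,0.0343,0],"rotation":[0,0,4.4],"grip":0},{"travel":[-0.0013,0.0343,0],"rotation":[0,0,4.4],"grip":0},{"travel":[-0.0013,0.0343,0],"rotation":[0,0,4.4],"grip":0}]'
python3 -c "
from rig import *;o=get_obs();print(o['joint_positions'])"
```

```text
clock: 3.47
eef_pos: [0.2482, 0.3739, 0.686]
eef_rot: [0.88, 0.475, -0.001, 0.001]
contact_force: [0.2, -0.2, -0.2]
opening: 1.0
clock: 3.88
eef_pos: [0.3705, 0.2548, 0.686]
eef_rot: [0.954, 0.298, -0.001, 0.0]
contact_force: [0.7, 0.6, 0.2]
opening: 1.004
[-1.06740825  0.0322205   0.38662999  1.23062276 -0.01312313  1.88353259
 -0.07931691]
```

```bash
python3 -m jog '[{"travel":[-0.0013,0.0343,0],"rotation":[0,0,4.4],"grip":0},{"travel":[-0.0013,0.0343,0],"rotation":[0,0,4.4],"grip":0},{"travel":[-0.0013,0.0343,0],"rotation":[0,0,4.4],"grip":0},{"travel":[-0.0013,0.0343,0],"rotation":[0,0,4.4],"grip":0},{"travel":[-0.0013,0.0343,0],"rotation":[0,0,4.4],"grip":0}]'
python3 -m jog '[{"travel":[-0.0013,0.0343,0],"rotation":[0,0,4.4],"grip":0},{"travel":[-0.0013,0.0343,0],"rotation":[0,0,4.4],"grip":0},{"travel":[-0.0013,0.0343,0],"rotation":[0,0,4.4],"grip":0},{"travel":[-0.0013,0.0343,0],"rotation":[0,0,4.4],"grip":0},{"travel":[-0.0013,0.0343,0],"rotation":[0,0,4.4],"grip":0}]'
python3 -m jog '[{"travel":[0.006,0.04,0],"rotation":[0,0,0],"grip":0},{"travel":[0.006,0.04,0],"rotation":[0,0,0],"grip":0},{"travel":[0.006,0.02,0.03],"rotation":[0,0,0],"grip":0},{"travel":[0,0,0.03],"rotation":[0,0,0],"grip":0},{"travel":[0,0,0],"rotation":[0,0,0],"grip":0}]'
python3 - <<'E'
from h import *
print(np.round(get_obs()['joint_positions'],2))
p=get_image("wrist")
for l in H:
    print(l,[(np.round(r["location"]).tolist(),round(r["conf"],2),np.round(at_z(p,r["location"],H[l]/2 if l!="mark_a" else .017,True),3)[:2].tolist()) for r in regions_of(p,l)])
cv2.imwrite("pics/w2.png",cv2.cvtColor(p["img"],cv2.COLOR_RGB2BGR))
E
```

```text
clock: 4.3
eef_pos: [0.4391, 0.0987, 0.6859]
eef_rot: [0.994, 0.111, -0.001, -0.0]
contact_force: [-0.4, 0.2, 0.0]
opening: 0.998
clock: 4.72
eef_pos: [0.4443, -0.0718, 0.6858]
eef_rot: [0.997, -0.081, -0.001, -0.0]
contact_force: [0.9, -0.2, 0.5]
opening: 0.999
clock: 5.13
eef_pos: [0.4441, -0.1723, 0.6206]
eef_rot: [0.997, -0.081, -0.006, -0.002]
contact_force: [-0.4, 0.8, -0.7]
opening: 1.001
[-0.53  0.06  0.88  1.37 -0.05  1.74  0.18]
spacer_ring [([293.0, 111.0], 0.62, [0.481, -0.112])]
flange_nut [([271.0, 88.0], 0.65, [0.441, -0.054])]
brass_bush [([261.0, 170.0], 0.44, [0.388, -0.233])]
sleeve [([290.0, 59.0], 0.72, [0.492, 0.004])]
mark_a [([324.0, 59.0], 0.75, [0.567, -0.006]), ([325.0, 82.0], 0.75, [0.559, -0.058]), ([327.0, 137.0], 0.75, [0.547, -0.181]), ([326.0, 110.0], 0.71, [0.554, -0.121])]
start_post []
small_jar [([271.0, 136.0], 0.55, [0.423, -0.159])]
```

View pics/w2.png

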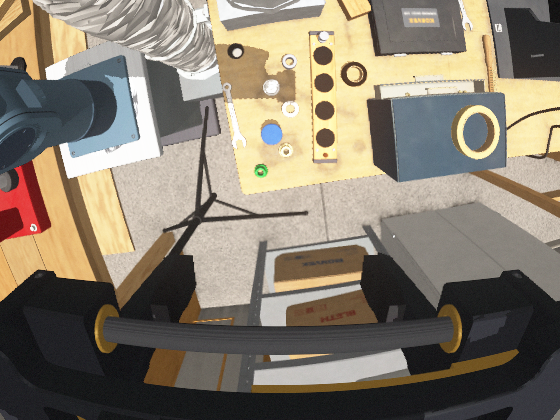

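```bash
python3 -m jog '[{"travel":[0,0,0.021],"rotation":[0,0,-6.6],"grip":0},{"travel":[0,0,0.021],"rotation":[0,0,-6.6],"grip":0},{"travel":[0,0,0.021],"rotation":[0,0,-6.6],"grip":0},{"travel":[0,0,0.021],"rotation":[0,0,-6.6],"grip":0},{"travel":[0,0,0.021],"rotation":[0,0,-6.6],"grip":0}]'
python3 -m jog '[{"travel":[0,0,0.021],"rotation":[0,0,-6.6],"grip":0},{"travel":[0,0,0.021],"rotation":[0,0,-6.6],"grip":0},{"travel":[0,0,0.021],"rotation":[0,0,-6.6],"grip":0},{"travel":[0,0,0.021],"rotation":[0,0,-6.6],"grip":0},{"travel":[0,0,0.021],"rotation":[0,0,-6.6],"grip":0}]'
python3 -m jog '[{"travel":[0,0,0.021],"rotation":[0,0,-6.6],"grip":0},{"travel":[0,0,0.021],"rotation":[0,0,-6.6],"grip":0},{"travel":[0,0,0.021],"rotation":[0,0,-6.6],"grip":0},{"travel":[0.02,0,0.021],"rotation":[0,0,-6.6],"grip":0},{"travel":[0.04,0,0.01],"rotation":[0,0,-6.6],"grip":0}]'
python3 -m jog '[{"travel":[0,0,0],"rotation":[0,0,0],"grip":0.3},{"travel":[0,0,0],"rotation":[0,0,0],"grip":0.3},{"travel":[0,0,0],"rotation":[0,0,0],"grip":0.3},{"travel":[0,0,0],"rotation":[0,0,0],"grip":0.3},{"travel":[0,0,0],"rotation":[0,0,0],"grip":0.3}]' 15
cat >> h.py <<'E'
def look(name=None,labels=H):
    p=get_image("wrist"); o=get_obs()
    e=np.array(o["eef_pos"]); T=R.from_quat(o["eef_rot"]).as_matrix()
    print("tcp",np.round(e,4),"ang",round(np.degrees(np.arctan2(T[1,0],T[0,0])),1),"z",np.round(T[:,2],4),"q",np.round(o["joint_positions"],2))
    for l in labels:
        for r in regions_of(p,l):
            z=.017 if l=="mark_a" else H[l]/2
            w=at_z(p,r["location"],z,True); print(l,np.round(r["location"]).tolist(),round(r["conf"],2),np.round(w[:2],4))
    if name: cv2.imwrite(f"pics/{name}.png",cv2.cvtColor(p["img"],cv2.COLOR_RGB2BGR))
    return p
E
python3 -c "
from h import *;look('w3')"
```

```text
clock: 5.95
eef_pos: [0.447, -0.1716, 0.5218]
eef_rot: [0.978, 0.21, 0.001, -0.0]
contact_force: [-0.3, -0.4, -0.2]
opening: 1.002
clock: 6.37
eef_pos: [0.4472, -0.1714, 0.4167]
eef_rot: [0.878, 0.479, 0.001, -0.0]
contact_force: [0.6, 0.2, 0.9]
opening: 1.005
clock: 6.78
eef_pos: [0.4554, -0.1153, 0.3219]
eef_rot: [0.708, 0.706, -0.001, 0.0]
contact_force: [0.7, 0.7, -0.8]
opening: 1.002
clock: 7.2
eef_pos: [0.4563, -0.1134, 0.3237]
eef_rot: [0.708, 0.706, 0.001, 0.0]
contact_force: [0.4, -0.5, -0.8]
opening: 0.701
tcp [ 0.4562 -0.1132  0.3236] ang 89.8 z [ 0.0013  0.0011 -1.    ] q [-0.46  0.17  0.7   1.96 -0.13  1.05  1.86]
spacer_ring [286.0, 169.0] 0.71 [ 0.4652 -0.1006]
spacer_ring [322.0, 152.0] 0.65 [ 0.4419 -0.0525]
flange_nut [283.0, 171.0] 0.68 [ 0.4671 -0.1059]
flange_nut [324.0, 151.0] 0.63 [ 0.439  -0.0504]
brass_bush [215.0, 157.0] 0.94 [ 0.4465 -0.1975]
brass_bush [188.0, 112.0] 0.57 [ 0.3837 -0.2327]
sleeve [358.0, 188.0] 0.62 [ 0.4894 -0.0014]
mark_a [316.0, 235.0] 0.93 [ 0.5598 -0.0584]
mark_a [357.0, 237.0] 0.92 [0.5641 0.0036]
mark_a [230.0, 224.0] 0.71 [ 0.5422 -0.1811]
mark_a [271.0, 231.0] 0.68 [ 0.5524 -0.123 ]
mark_a [215.0, 157.0] 0.38 [ 0.4452 -0.1968]
start_post [387.0, 243.0] 0.49 [0.5669 0.0456]
small_jar [247.0, 146.0] 0.85 [ 0.4298 -0.1528]
```

View pics/w3.png

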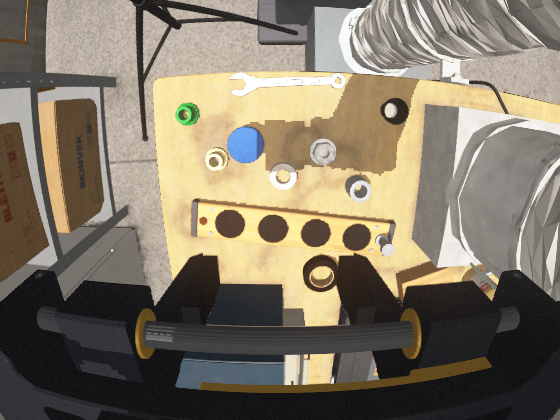

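```bash
python3 -m jog '[{"travel":[0.0122,-0.0032,0.036],"rotation":[0,0,0],"grip":0.3},{"travel":[0.0122,-0.0032,0.036],"rotation":[0,0,0],"grip":0.3},{"travel":[0.0122,-0.0032,0.036],"rotation":[0,0,0],"grip":0.3},{"travel":[0.0122,-0.0032,0.036],"rotation":[0,0,0],"grip":0.3},{"travel":[0.0122,-0.0032,0.036],"rotation":[0,0,0],"grip":0.3}]'
python3 -m jog '[{"travel":[0,0,0],"rotation":[0,0,0],"grip":0.3},{"travel":[0,0,0],"rotation":[0,0,0],"grip":0.3},{"travel":[0,0,0],"rotation":[0,0,0],"grip":0.3},{"travel":[0,0,0],"rotation":[0,0,0],"grip":0.3},{"travel":[0,0,0],"rotation":[0,0,0],"grip":0.3}]'
python3 -c "
from h import *;look('w4')"
```

```text
clock: 8.02
eef_pos: [0.44, -0.0505, 0.1418]
eef_rot: [0.708, 0.707, 0.001, 0.0]
contact_force: [1.5, 0.5, -0.6]
opening: 0.701
clock: 8.43
eef_pos: [0.4417, -0.0517, 0.145]
eef_rot: [0.708, 0.706, 0.002, 0.001]
contact_force: [0.5, 0.2, 0.3]
opening: 0.7
tcp [ 0.4414 -0.0516  0.1447] ang 89.9 z [ 0.0036  0.0016 -1.    ] q [-0.43  0.43  0.54  2.18 -0.38  0.62  1.96]
spacer_ring [222.0, 229.0] 0.92 [ 0.4664 -0.1   ]
flange_nut [280.0, 202.0] 0.87 [ 0.4404 -0.0495]
brass_bush [74.0, 147.0] 0.75 [ 0.3857 -0.2335]
brass_bush [114.0, 218.0] 0.72 [ 0.4532 -0.201 ]
sleeve [328.0, 255.0] 0.88 [ 0.4862 -0.0076]
sleeve [116.0, 218.0] 0.27 [ 0.4522 -0.1957]
sleeve [155.0, 293.0] 0.18 [ 0.5287 -0.1695]
mark_a [219.0, 313.0] 0.75 [ 0.5489 -0.1078]
mark_a [270.0, 316.0] 0.73 [ 0.5513 -0.0586]
mark_a [332.0, 320.0] 0.58 [0.5585 0.001 ]
mark_a [155.0, 294.0] 0.44 [ 0.53   -0.1697]
start_post [158.0, 297.0] 0.72 [ 0.5223 -0.1604]
small_jar [152.0, 195.0] 0.68 [ 0.4291 -0.1542]
```

View pics/w4.png

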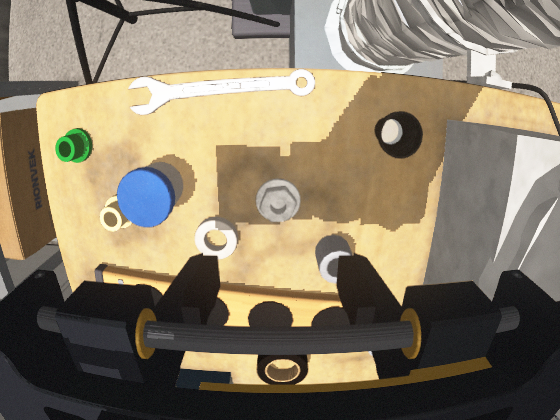

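```bash
python3 -m jog '[{"travel":[0.0015,0,0.025],"rotation":[0,0,0],"grip":0.45},{"travel":[0,0,0.025],"rotation":[0,0,0],"grip":0.45},{"travel":[0,0,0.025],"rotation":[0,0,0],"grip":0.45},{"travel":[0,0,0.02],"rotation":[0,0,0],"grip":0.45},{"travel":[0,0,0],"rotation":[0,0,0],"grip":0.45}]'
python3 -c "
from h import *;look('w5',['flange_nut','spacer_ring'])"
```

```text
clock: 9.25
eef_pos: [0.4381, -0.0493, 0.0455]
eef_rot: [0.708, 0.707, -0.001, -0.002]
contact_force: [-0.1, -0.7, -0.7]
opening: 0.549
tcp [ 0.4388 -0.0496  0.047 ] ang 89.9 z [-0.0035  0.0013 -1.    ] q [-0.28  0.63  0.36  2.2  -0.55  0.4   2.1 ]
flange_nut [275.0, 260.0] 0.89 [ 0.4372 -0.0501]
spacer_ring [176.0, 282.0] 0.65 [ 0.4554 -0.1096]
```

View pics/w5.png

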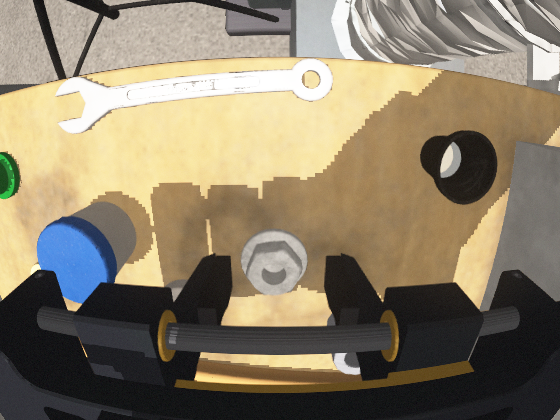

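```bash
python3 -m jog '[{"travel":[0,0.002,0.01],"rotation":[0,0,0],"grip":0.45},{"travel":[0,0,0.009],"rotation":[0,0,0],"grip":0.45},{"travel":[0,0,0],"rotation":[0,0,0],"grip":0.45},{"travel":[0,0,0],"rotation":[0,0,0],"grip":0.45},{"travel":[0,0,0],"rotation":[0,0,0],"grip":0.45}]'
python3 -m jog '[{"travel":[0,0,0],"rotation":[0,0,0],"grip":0.8},{"travel":[0,0,0],"rotation":[0,0,0],"grip":0.8},{"travel":[0,0,0],"rotation":[0,0,0],"grip":0.8},{"travel":[0,0,0],"rotation":[0,0,0],"grip":0.8},{"travel":[0,0,0],"rotation":[0,0,0],"grip":0.8}]' 15
python3 -c "
from h import *;look(None,['flange_nut'])"
```

```text
clock: 9.82
eef_pos: [0.4421, -0.0494, 0.0292]
eef_rot: [0.708, 0.707, 0.001, -0.0]
contact_force: [1.2, 0.3, 0.2]
opening: 0.548
clock: 10.23
eef_pos: [0.4427, -0.0493, 0.0302]
eef_rot: [0.708, 0.707, 0.001, -0.0]
contact_force: [-2.3, 1.6, 16.5]
opening: 0.335
tcp [ 0.4427 -0.0493  0.0303] ang 89.9 z [ 0.0017  0.0021 -1.    ] q [-0.25  0.66  0.32  2.19 -0.58  0.36  2.12]
flange_nut [277.0, 266.0] 0.63 [ 0.4373 -0.049 ]
```

```bash
python3 -m jog '[{"travel":[0,0,0],"rotation":[0,0,0],"grip":0.45},{"travel":[0,0,0],"rotation":[0,0,0],"grip":0.45},{"travel":[0,0,0],"rotation":[0,0,0],"grip":0.45},{"travel":[0,0,0.0015],"rotation":[0,0,0],"grip":0.45},{"travel":[0,0,0.0015],"rotation":[0,0,0],"grip":0.45}]'
python3 -m jog '[{"travel":[0,0,0],"rotation":[0,0,0],"grip":0.45},{"travel":[0,0,0],"rotation":[0,0,0],"grip":0.45},{"travel":[0,0,0],"rotation":[0,0,0],"grip":0.45},{"travel":[0,0,0],"rotation":[0,0,0],"grip":0.45},{"travel":[0,0,0],"rotation":[0,0,0],"grip":0.45}]'
```

```text
clock: 10.75
eef_pos: [0.4421, -0.0494, 0.026]
eef_rot: [0.708, 0.707, 0.0, -0.0]
contact_force: [-0.8, -0.6, 0.0]
opening: 0.551
clock: 11.17
eef_pos: [0.4421, -0.0494, 0.0261]
eef_rot: [0.708, 0.707, 0.001, -0.0]
contact_force: [-0.4, -0.0, -0.4]
opening: 0.548
```

```bash
python3 -m jog '[{"travel":[0,0,0],"rotation":[0,0,0],"grip":0.8},{"travel":[0,0,0],"rotation":[0,0,0],"grip":0.8},{"travel":[0,0,0],"rotation":[0,0,0],"grip":0.8},{"travel":[0,0,0],"rotation":[0,0,0],"grip":0.8},{"travel":[0,0,0],"rotation":[0,0,0],"grip":0.8}]' 20
```

```text
clock: 11.58
eef_pos: [0.4421, -0.0494, 0.0262]
eef_rot: [0.708, 0.707, 0.001, -0.0]
contact_force: [-0.2, -0.8, 0.4]
opening: 0.419
```

```bash
python3 -m jog '[{"travel":[0,0,-0.02],"rotation":[0,0,0],"grip":0.8},{"travel":[0,0,-0.03],"rotation":[0,0,0],"grip":0.8},{"travel":[0,0,-0.03],"rotation":[0,0,0],"grip":0.8},{"travel":[0,0.02,-0.01],"rotation":[0,0,0],"grip":0.8},{"travel":[0,0.03,0],"rotation":[0,0,0],"grip":0.8}]'
python3 -m jog '[{"travel":[-0.0095,0.03,0],"rotation":[0,0,0],"grip":0.8},{"travel":[0,0.03,0],"rotation":[0,0,3.5],"grip":0.8},{"travel":[0,0.006,0],"rotation":[0,0,3.5],"grip":0.8},{"travel":[0,0,0],"rotation":[0,0,0],"grip":0.8},{"travel":[0,0,0],"rotation":[0,0,0],"grip":0.8}]'
python3 -c "
from h import *;p=look('w6',['flange_nut','mark_a','start_post'])
o=get_obs()
for r in regions_of(p,'flange_nut'): print(o['opening'],'nut at carried z',at_z(p,r['location'],o['eef_pos'][2]-.0262+.0095,True))"
```

```text
clock: 12.0
eef_pos: [0.4915, -0.0497, 0.1185]
eef_rot: [0.708, 0.706, 0.001, -0.0]
contact_force: [1.2, -0.4, -2.1]
opening: 0.417
clock: 12.42
eef_pos: [0.5572, -0.0596, 0.1156]
eef_rot: [0.749, 0.663, -0.0, -0.001]
contact_force: [-0.9, 0.3, -0.6]
opening: 0.415
tcp [ 0.5566 -0.0595  0.1156] ang 83.0 z [-0.0019  0.0013 -1.    ] q [-0.36  0.65  0.53  1.9  -0.49  0.72  1.9 ]
flange_nut [276.0, 270.0] 0.59 [ 0.6024 -0.0658]
mark_a [277.0, 216.0] 0.73 [ 0.5536 -0.0591]
mark_a [362.0, 221.0] 0.66 [0.5656 0.0028]
mark_a [122.0, 218.0] 0.56 [ 0.541  -0.1799]
start_post [420.0, 227.0] 0.68 [0.5696 0.0432]
0.4143025015083223 nut at carried z [ 0.55157791 -0.05915008  0.09933819]
```

View pics/w6.png

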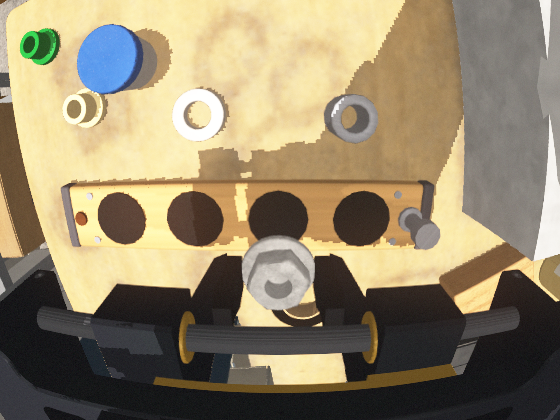

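```bash
python3 -m jog '[{"travel":[0.0017,0.0042,0.02],"rotation":[0,0,0],"grip":0.8},{"travel":[0,0,0.02],"rotation":[0,0,0],"grip":0.8},{"travel":[0,0,0.015],"rotation":[0,0,0],"grip":0.8},{"travel":[0,0,0.008],"rotation":[0,0,0],"grip":0.8},{"travel":[0,0,0],"rotation":[0,0,0],"grip":0.8}]'
python3 -m jog '[{"travel":[0,0,0],"rotation":[0,0,0],"grip":0.8},{"travel":[0,0,0],"rotation":[0,0,0],"grip":0.8},{"travel":[0,0,0],"rotation":[0,0,0],"grip":0.8},{"travel":[0,0,0.002],"rotation":[0,0,0],"grip":0.8},{"travel":[0,0,0.002],"rotation":[0,0,0],"grip":0.8}]'
```

```text
clock: 13.08
eef_pos: [0.561, -0.0582, 0.0518]
eef_rot: [0.749, 0.662, -0.001, -0.002]
contact_force: [-0.1, 0.5, -1.5]
opening: 0.417
clock: 13.5
eef_pos: [0.5629, -0.0583, 0.0496]
eef_rot: [0.749, 0.662, 0.001, -0.0]
contact_force: [-0.1, -0.3, -1.5]
opening: 0.414
```

```bash
python3 -m jog '[{"travel":[0,-0.002,0.003],"rotation":[0,0,0],"grip":0.8},{"travel":[0,0,0.001],"rotation":[0,0,0],"grip":0.8},{"travel":[0,0,0],"rotation":[0,0,0],"grip":0.8},{"travel":[0,0,0],"rotation":[0,0,0],"grip":0.8},{"travel":[0,0,0],"rotation":[0,0,0],"grip":0.8}]'
python3 -c "
from h import *;p=look(None,['mark_a'])"
```

```text
clock: 13.92
eef_pos: [0.5605, -0.0581, 0.0451]
eef_rot: [0.749, 0.662, 0.0, -0.0]
contact_force: [0.2, 0.8, -1.1]
opening: 0.419
tcp [ 0.5606 -0.0581  0.0452] ang 82.9 z [ 3.0e-04  1.2e-03 -1.0e+00] q [-0.3   0.77  0.44  1.9  -0.56  0.6   1.95]
mark_a [269.0, 235.0] 0.85 [ 0.5411 -0.0595]
mark_a [387.0, 260.0] 0.81 [0.5642 0.0012]
mark_a [71.0, 253.0] 0.81 [ 0.54   -0.1802]
mark_a [162.0, 255.0] 0.58 [ 0.5464 -0.1183]
```

Down to contact, then release and rise.

```bash
python3 -m jog '[{"travel":[0,0,0.0015],"rotation":[0,0,0],"grip":0.8},{"travel":[0,0,0],"rotation":[0,0,0],"grip":0.8},{"travel":[0,0,0],"rotation":[0,0,0],"grip":0.45},{"travel":[0,0,0],"rotation":[0,0,0],"grip":0.45},{"travel":[0,0,0],"rotation":[0,0,0],"grip":0.45}]'
python3 -m jog '[{"travel":[0,0,-0.01],"rotation":[0,0,0],"grip":0.45},{"travel":[0,0,-0.02],"rotation":[0,0,0],"grip":0.45},{"travel":[0,0,-0.03],"rotation":[0,0,0],"grip":0.45},{"travel":[0,0,-0.03],"rotation":[0,0,0],"grip":0.45},{"travel":[0,0,0],"rotation":[0,0,0],"grip":0.45}]'
python3 -c "
from h import *;p=look('w7')"
```

```text
clock: 14.43
eef_pos: [0.5606, -0.0581, 0.0437]
eef_rot: [0.749, 0.662, 0.001, -0.0]
contact_force: [-0.4, 0.1, 0.4]
opening: 0.549
clock: 14.85
eef_pos: [0.5637, -0.0591, 0.1393]
eef_rot: [0.75, 0.662, 0.004, 0.002]
contact_force: [0.8, 0.2, -0.0]
opening: 0.55
tcp [ 0.5626 -0.0585  0.137 ] ang 82.9 z [ 0.0063  0.0013 -1.    ] q [-0.38  0.63  0.55  1.89 -0.47  0.75  1.88]
spacer_ring [197.0, 111.0] 0.56 [ 0.4796 -0.1117]
flange_nut [277.0, 204.0] 0.55 [ 0.5626 -0.059 ]
brass_bush [55.0, 41.0] 0.74 [ 0.3875 -0.2327]
brass_bush [98.0, 100.0] 0.58 [ 0.4522 -0.1945]
sleeve [347.0, 108.0] 0.76 [0.4912 0.0025]
mark_a [199.0, 200.0] 0.97 [ 0.5488 -0.1196]
mark_a [356.0, 201.0] 0.89 [0.5653 0.0041]
mark_a [194.0, 98.0] 0.65 [ 0.4694 -0.1096]
mark_a [264.0, 184.0] 0.61 [ 0.5429 -0.0666]
mark_a [129.0, 200.0] 0.6 [ 0.5405 -0.1821]
start_post [407.0, 205.0] 0.83 [0.5682 0.0427]
small_jar [128.0, 56.0] 0.82 [ 0.4254 -0.1556]
```

View pics/w7.png

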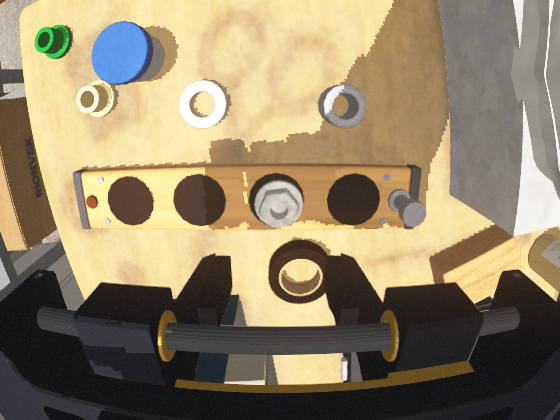

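```bash
python3 -m jog '[{"travel":[-0.0306,-0.0187,0],"rotation":[0,0,0],"grip":0.48},{"travel":[-0.0306,-0.0187,0],"rotation":[0,0,0],"grip":0.48},{"travel":[-0.0306,-0.0187,0],"rotation":[0,0,0],"grip":0.48},{"travel":[-0.0306,-0.0187,0],"rotation":[0,0,0],"grip":0.48},{"travel":[-0.0306,-0.0187,0],"rotation":[0,0,0],"grip":0.48}]'
python3 -m jog '[{"travel":[0,0,0],"rotation":[0,0,7],"grip":0.48},{"travel":[0,0,0],"rotation":[0,0,7],"grip":0.48},{"travel":[0,0,0],"rotation":[0,0,7],"grip":0.48},{"travel":[0,0,0],"rotation":[0,0,7],"grip":0.48},{"travel":[0,0,0],"rotation":[0,0,7],"grip":0.48}]'
python3 -m jog '[{"travel":[0,0,0],"rotation":[0,0,7],"grip":0.48},{"travel":[0,0,0],"rotation":[0,0,7],"grip":0.48},{"travel":[0,0,0],"rotation":[0,0,6],"grip":0.48},{"travel":[0,0,0],"rotation":[0,0,0],"grip":0.48},{"travel":[0,0,0],"rotation":[0,0,0],"grip":0.48}]'
python3 -c "
from h import *;p=look('w8',['brass_bush','small_jar'])"
```

```text
clock: 15.67
eef_pos: [0.4473, -0.1994, 0.133]
eef_rot: [0.749, 0.662, 0.0, -0.001]
contact_force: [0.3, -1.0, -0.3]
opening: 0.516
clock: 16.08
eef_pos: [0.4485, -0.1986, 0.133]
eef_rot: [0.915, 0.403, -0.0, -0.001]
contact_force: [0.3, 0.8, 0.3]
opening: 0.52
clock: 16.5
eef_pos: [0.4486, -0.1984, 0.133]
eef_rot: [0.97, 0.243, -0.0, -0.0]
contact_force: [-0.3, -0.5, 0.9]
opening: 0.521
tcp [ 0.4486 -0.1985  0.1331] ang 28.1 z [-6.e-04  1.e-03 -1.e+00] q [-0.29  0.61  0.8   2.08 -0.67  0.73  1.44]
brass_bush [186.0, 213.0] 0.86 [ 0.3838 -0.2353]
brass_bush [279.0, 209.0] 0.78 [ 0.449  -0.1967]
```

View pics/w8.png

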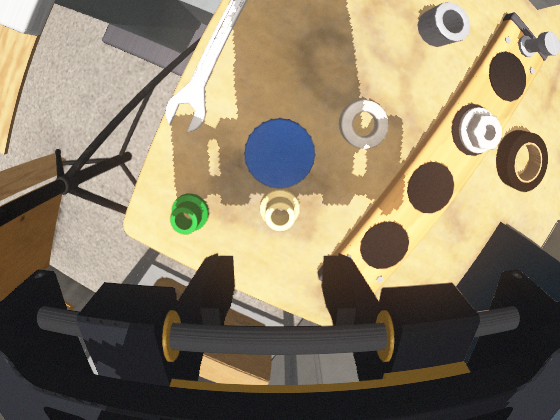

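```bash
python3 -m jog '[{"travel":[0,-0.001,0.03],"rotation":[0,0,0],"grip":0.48},{"travel":[0,0,0.03],"rotation":[0,0,0],"grip":0.48},{"travel":[0,0,0.02],"rotation":[0,0,0],"grip":0.48},{"travel":[0,0,0.01],"rotation":[0,0,0],"grip":0.48},{"travel":[0,0,0.005],"rotation":[0,0,0],"grip":0.48}]'
python3 -m jog '[{"travel":[0,0,0.003],"rotation":[0,0,0],"grip":0.48},{"travel":[0,0,0],"rotation":[0,0,0],"grip":0.48},{"travel":[0,0,0],"rotation":[0,0,0],"grip":0.48},{"travel":[0,0,0],"rotation":[0,0,0],"grip":0.48},{"travel":[0,0,0],"rotation":[0,0,0],"grip":0.48}]'
```

```text
clock: 17.07
eef_pos: [0.4477, -0.1974, 0.0374]
eef_rot: [0.97, 0.242, -0.0, -0.001]
contact_force: [-0.0, 0.6, -0.0]
opening: 0.521
clock: 17.48
eef_pos: [0.4489, -0.1976, 0.0362]
eef_rot: [0.97, 0.241, 0.001, -0.0]
contact_force: [1.5, 0.2, -0.5]
opening: 0.518
```

```bash
python3 -m jog '[{"travel":[0,0,0.005],"rotation":[0,0,0],"grip":0.48},{"travel":[0,0,0.0045],"rotation":[0,0,0],"grip":0.48},{"travel":[0,0,0],"rotation":[0,0,0],"grip":0.48},{"travel":[0,0,0],"rotation":[0,0,0],"grip":0.48},{"travel":[0,0,0],"rotation":[0,0,0],"grip":0.48}]'
python3 -m jog '[{"travel":[0,0,0],"rotation":[0,0,0],"grip":0.85},{"travel":[0,0,0],"rotation":[0,0,0],"grip":0.85},{"travel":[0,0,0],"rotation":[0,0,0],"grip":0.85},{"travel":[0,0,0],"rotation":[0,0,0],"grip":0.85},{"travel":[0,0,0],"rotation":[0,0,0],"grip":0.85}]' 20
```

```text
clock: 17.9
eef_pos: [0.4482, -0.1974, 0.0257]
eef_rot: [0.97, 0.241, 0.0, -0.001]
contact_force: [-0.4, 0.4, -0.1]
opening: 0.515
clock: 18.32
eef_pos: [0.4483, -0.1974, 0.0259]
eef_rot: [0.97, 0.241, 0.0, -0.001]
contact_force: [-1.0, 0.6, -0.6]
opening: 0.343
```

```bash
python3 -m jog '[{"travel":[0,0,-0.015],"rotation":[0,0,0],"grip":0.85},{"travel":[0,0,-0.03],"rotation":[0,0,0],"grip":0.85},{"travel":[0,0,-0.03],"rotation":[0,0,0],"grip":0.85},{"travel":[0,0,-0.025],"rotation":[0,0,-6],"grip":0.85},{"travel":[0,0,-0.01],"rotation":[0,0,-7],"grip":0.85}]'
python3 -m jog '[{"travel":[0,0,0],"rotation":[0,0,-7],"grip":0.85},{"travel":[0,0,0],"rotation":[0,0,-7],"grip":0.85},{"travel":[0,0,0],"rotation":[0,0,-7],"grip":0.85},{"travel":[0,0,0],"rotation":[0,0,-7],"grip":0.85},{"travel":[0,0,0],"rotation":[0,0,-7],"grip":0.85}]'
python3 -m jog '[{"travel":[0,0,0],"rotation":[0,0,-7],"grip":0.85},{"travel":[0.0225,0.0227,0],"rotation":[0,0,0],"grip":0.85},{"travel":[0.0225,0.0227,0],"rotation":[0,0,0],"grip":0.85},{"travel":[0.0225,0.0227,0],"rotation":[0,0,0],"grip":0.85},{"travel":[0.0223,0.0227,0],"rotation":[0,0,0],"grip":0.85}]'
python3 -m jog '[{"travel":[0,0,0],"rotation":[0,0,0],"grip":0.85},{"travel":[0,0,0.02],"rotation":[0,0,0],"grip":0.85},{"travel":[0,0,0.02],"rotation":[0,0,0],"grip":0.85},{"travel":[0,0,0],"rotation":[0,0,0],"grip":0.85},{"travel":[0,0,0],"rotation":[0,0,0],"grip":0.85}]'
python3 -c "
from h import *;p=look('w9',['brass_bush','mark_a','small_jar'])
o=get_obs()
for r in regions_of(p,'brass_bush')[:2]: print(o['opening'],at_z(p,r['location'],o['eef_pos'][2]-.0259+.011,True))"
```

```text
clock: 18.73
eef_pos: [0.4493, -0.1983, 0.1385]
eef_rot: [0.936, 0.352, 0.001, 0.001]
contact_force: [0.1, 0.1, -1.6]
opening: 0.34
clock: 19.15
eef_pos: [0.4482, -0.1975, 0.136]
eef_rot: [0.787, 0.617, 0.0, -0.0]
contact_force: [0.1, -0.2, -1.5]
opening: 0.342
clock: 19.57
eef_pos: [0.5503, -0.1187, 0.1361]
eef_rot: [0.75, 0.662, 0.001, -0.001]
contact_force: [0.7, 0.1, -0.9]
opening: 0.334
clock: 19.98
eef_pos: [0.5485, -0.1197, 0.0955]
eef_rot: [0.75, 0.662, -0.0, -0.001]
contact_force: [0.6, -0.9, -0.3]
opening: 0.338
tcp [ 0.5493 -0.12    0.0964] ang 82.9 z [-3.0e-04  1.1e-03 -1.0e+00] q [-0.24  0.69  0.51  1.9  -0.51  0.69  2.02]
brass_bush [280.0, 282.0] 0.8 [ 0.5913 -0.1228]
brass_bush [86.0, 28.0] 0.79 [ 0.3862 -0.2331]
mark_a [276.0, 228.0] 0.83 [ 0.5458 -0.1204]
mark_a [188.0, 233.0] 0.69 [ 0.5425 -0.1807]
mark_a [446.0, 229.0] 0.66 [0.5639 0.0027]
mark_a [350.0, 214.0] 0.62 [ 0.5422 -0.0703]
small_jar [189.0, 50.0] 0.96 [ 0.4251 -0.1566]
0.337785237107046 [ 0.54805636 -0.11807086  0.08228424]
0.337785237107046 [ 0.41330955 -0.19052366  0.08228424]
```

View pics/w9.png

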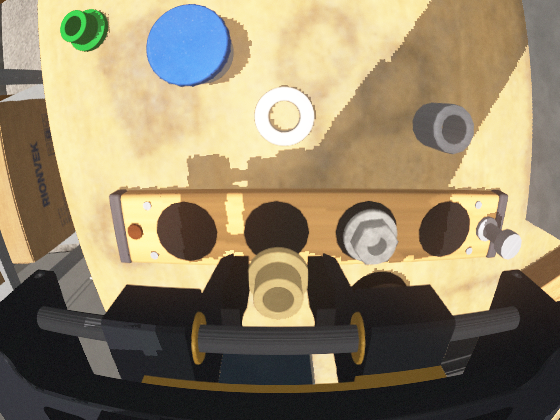

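```bash
python3 -m jog '[{"travel":[0,0,0.02],"rotation":[0,0,0],"grip":0.85},{"travel":[0,0,0.015],"rotation":[0,0,0],"grip":0.85},{"travel":[0,0,0.008],"rotation":[0,0,0],"grip":0.85},{"travel":[0,0,0.004],"rotation":[0,0,0],"grip":0.85},{"travel":[0,0,0],"rotation":[0,0,0],"grip":0.85}]'
python3 -m jog '[{"travel":[0,0,0.002],"rotation":[0,0,0],"grip":0.85},{"travel":[0,0,0],"rotation":[0,0,0],"grip":0.85},{"travel":[0,0,0],"rotation":[0,0,0],"grip":0.85},{"travel":[0,0,0],"rotation":[0,0,0],"grip":0.85},{"travel":[0,0,0],"rotation":[0,0,0],"grip":0.85}]'
```

```text
clock: 20.65
eef_pos: [0.5493, -0.1196, 0.0488]
eef_rot: [0.749, 0.662, 0.0, -0.001]
contact_force: [-0.7, -1.0, -0.9]
opening: 0.337
clock: 21.07
eef_pos: [0.5498, -0.1196, 0.0474]
eef_rot: [0.749, 0.662, 0.001, -0.0]
contact_force: [-0.2, -0.9, -0.7]
opening: 0.343
```

```bash
python3 -m jog '[{"travel":[0,-0.0005,0.002],"rotation":[0,0,0],"grip":0.85},{"travel":[0,0,0.0015],"rotation":[0,0,0],"grip":0.85},{"travel":[0,0,0.0005],"rotation":[0,0,0],"grip":0.85},{"travel":[0,0,0],"rotation":[0,0,0],"grip":0.85},{"travel":[0,0,0],"rotation":[0,0,0],"grip":0.85}]'
python3 -m jog '[{"travel":[0,0,0],"rotation":[0,0,0],"grip":0.85},{"travel":[0,0,0],"rotation":[0,0,0],"grip":0.57},{"travel":[0,0,0],"rotation":[0,0,0],"grip":0.57},{"travel":[0,0,0],"rotation":[0,0,0],"grip":0.57},{"travel":[0,0,0],"rotation":[0,0,0],"grip":0.57}]'
```

```text
clock: 21.48
eef_pos: [0.549, -0.1195, 0.043]
eef_rot: [0.749, 0.662, 0.0, -0.0]
contact_force: [-0.7, -0.9, -0.8]
opening: 0.338
clock: 21.9
eef_pos: [0.5491, -0.1195, 0.0431]
eef_rot: [0.749, 0.662, 0.001, -0.0]
contact_force: [0.3, -0.5, 0.3]
opening: 0.429
```

```bash
python3 -m jog '[{"travel":[0,0,-0.01],"rotation":[0,0,0],"grip":0.57},{"travel":[0,0,-0.025],"rotation":[0,0,0],"grip":0.57},{"travel":[0,0,-0.035],"rotation":[0,0,0],"grip":0.57},{"travel":[0,0,-0.035],"rotation":[0,0,0],"grip":0.57},{"travel":[0.02815,-0.0182,0],"rotation":[0,0,0],"grip":0.45}]'
python3 -m jog '[{"travel":[0.02815,-0.0182,0],"rotation":[0,0,0],"grip":0.45},{"travel":[0.02815,-0.0182,0],"rotation":[0,0,0],"grip":0.45},{"travel":[0.02815,-0.0182,0],"rotation":[0,0,0],"grip":0.45},{"travel":[0,0,0],"rotation":[0,0,6.8],"grip":0.45},{"travel":[0,0,0],"rotation":[0,0,6.8],"grip":0.45}]'
python3 -m jog '[{"travel":[0,0,0],"rotation":[0,0,6.8],"grip":0.45},{"travel":[0,0,0],"rotation":[0,0,6.8],"grip":0.45},{"travel":[0,0,0],"rotation":[0,0,6.8],"grip":0.45},{"travel":[0,0,0],"rotation":[0,0,7],"grip":0.45},{"travel":[0,0,0],"rotation":[0,0,7],"grip":0.45}]'
python3 -c "
from h import *;p=look('w10')
for l,z in (('brass_bush',.027),('flange_nut',.0265)):
  for r in regions_of(p,l): print(l,at_z(p,r['location'],z,True))"
```

```text
clock: 22.32
eef_pos: [0.5398, -0.0964, 0.1554]
eef_rot: [0.752, 0.659, 0.004, 0.006]
contact_force: [2.1, -0.1, 1.4]
opening: 0.48
clock: 22.73
eef_pos: [0.4899, 0.0035, 0.1489]
eef_rot: [0.823, 0.568, 0.001, -0.001]
contact_force: [0.8, -0.5, -0.2]
opening: 0.547
clock: 23.15
eef_pos: [0.4908, 0.0012, 0.149]
eef_rot: [0.955, 0.297, 0.001, -0.001]
contact_force: [0.0, 0.3, -0.3]
opening: 0.551
tcp [0.4908 0.0015 0.1487] ang 34.2 z [ 6.0e-04  1.9e-03 -1.0e+00] q [-0.72  0.58  0.81  2.08 -0.62  0.75  1.09]
spacer_ring [188.0, 270.0] 0.72 [ 0.4594 -0.103 ]
flange_nut [302.0, 297.0] 0.62 [ 0.5633 -0.0626]
flange_nut [272.0, 213.0] 0.61 [ 0.4915 -0.0079]
brass_bush [257.0, 323.0] 0.69 [ 0.5452 -0.1129]
sleeve [271.0, 214.0] 0.73 [ 0.4904 -0.0066]
mark_a [221.0, 363.0] 0.88 [ 0.5421 -0.1813]
mark_a [351.0, 245.0] 0.83 [0.5638 0.0087]
mark_a [251.0, 321.0] 0.67 [ 0.5364 -0.1101]
mark_a [284.0, 286.0] 0.64 [ 0.5392 -0.0585]
start_post [386.0, 226.0] 0.57 [0.5706 0.0425]
small_jar [139.0, 281.0] 0.88 [ 0.4242 -0.1326]
brass_bush [ 0.53929549 -0.10225944  0.027     ]
flange_nut [ 0.55545318 -0.05391014  0.0265    ]
flange_nut [ 0.48832781 -0.00278773  0.0265    ]
```

View pics/w10.png

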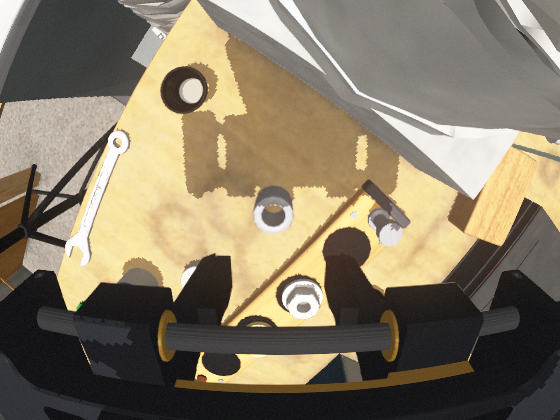

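```bash
python3 -m jog '[{"travel":[-0.002,-0.001,0.03],"rotation":[0,0,0],"grip":0.45},{"travel":[0,0,0.03],"rotation":[0,0,0],"grip":0.45},{"travel":[0,0,0.025],"rotation":[0,0,0],"grip":0.45},{"travel":[0,0,0.015],"rotation":[0,0,0],"grip":0.45},{"travel":[0,0,0.005],"rotation":[0,0,0],"grip":0.45}]'
python3 -m jog '[{"travel":[0,0,0],"rotation":[0,0,0],"grip":0.45},{"travel":[0,0,0],"rotation":[0,0,0],"grip":0.45},{"travel":[0,0,0],"rotation":[0,0,0],"grip":0.45},{"travel":[0,0,0],"rotation":[0,0,0],"grip":0.85},{"travel":[0,0,0],"rotation":[0,0,0],"grip":0.85}]' 25
python3 -m jog '[{"travel":[0,0,0],"rotation":[0,0,0],"grip":0.85},{"travel":[0,0,0],"rotation":[0,0,0],"grip":0.85},{"travel":[0,0,0],"rotation":[0,0,0],"grip":0.85},{"travel":[0,0,0],"rotation":[0,0,0],"grip":0.85},{"travel":[0,0,0],"rotation":[0,0,0],"grip":0.85}]' 25
```

```text
clock: 24.07
eef_pos: [0.4871, 0.0008, 0.0412]
eef_rot: [0.954, 0.3, -0.001, -0.001]
contact_force: [0.2, 0.4, -0.5]
opening: 0.548
clock: 24.48
eef_pos: [0.4891, 0.0011, 0.044]
eef_rot: [0.954, 0.3, 0.001, -0.0]
contact_force: [0.4, -0.6, 0.7]
opening: 0.421
clock: 24.9
eef_pos: [0.4887, 0.001, 0.0437]
eef_rot: [0.954, 0.3, 0.001, -0.001]
contact_force: [-1.1, -0.3, 6.2]
opening: 0.35
```

```bash
python3 -m jog '[{"travel":[0,0,-0.015],"rotation":[0,0,0],"grip":0.85},{"travel":[0,0,-0.03],"rotation":[0,0,0],"grip":0.85},{"travel":[0,0,-0.03],"rotation":[0,0,0],"grip":0.85},{"travel":[0,0,-0.025],"rotation":[0,0,-6.8],"grip":0.85},{"travel":[0,0,0],"rotation":[0,0,-7],"grip":0.85}]'
python3 -m jog '[{"travel":[0,0,0],"rotation":[0,0,-7],"grip":0.85},{"travel":[0,0,0],"rotation":[0,0,-7],"grip":0.85},{"travel":[0,0,0],"rotation":[0,0,-7],"grip":0.85},{"travel":[0,0,0],"rotation":[0,0,-7],"grip":0.85},{"travel":[0,0,0],"rotation":[0,0,-7],"grip":0.85}]'
python3 -m jog '[{"travel":[-0.0349,0.0148,0],"rotation":[0,0,0],"grip":0.85},{"travel":[-0.0349,0.0148,0],"rotation":[0,0,0],"grip":0.85},{"travel":[-0.0349,0.0148,0],"rotation":[0,0,0],"grip":0.85},{"travel":[-0.0349,0.0148,0],"rotation":[0,0,0],"grip":0.85},{"travel":[-0.0349,0.0148,0],"rotation":[0,0,0],"grip":0.85}]'
python3 -m jog '[{"travel":[0,0,0],"rotation":[0,0,0],"grip":0.85},{"travel":[0,0,0.03],"rotation":[0,0,0],"grip":0.85},{"travel":[0,0,0],"rotation":[0,0,0],"grip":0.85},{"travel":[0,0,0],"rotation":[0,0,0],"grip":0.85},{"travel":[0,0,0],"rotation":[0,0,0],"grip":0.85}]'
python3 -c "
from h import *;p=look('w11',['brass_bush','flange_nut','mark_a','small_jar','sleeve','spacer_ring'])
o=get_obs()
for l,z in (('brass_bush',.027),('flange_nut',.0265),('sleeve',o['eef_pos'][2]-.0437+.017)):
  for r in regions_of(p,l): print(l,at_z(p,r['location'],z,True))"
```

```text
clock: 25.32
eef_pos: [0.4907, 0.0005, 0.1468]
eef_rot: [0.91, 0.415, 0.003, 0.001]
contact_force: [1.8, -1.2, -1.6]
opening: 0.346
clock: 25.73
eef_pos: [0.4882, 0.0008, 0.1432]
eef_rot: [0.743, 0.67, 0.0, -0.0]
contact_force: [-0.3, 0.8, -0.8]
opening: 0.344
clock: 26.15
eef_pos: [0.5429, -0.1823, 0.1429]
eef_rot: [0.745, 0.667, 0.0, -0.001]
contact_force: [0.7, 0.3, -1.9]
opening: 0.349
clock: 26.57
eef_pos: [0.5428, -0.1802, 0.1134]
eef_rot: [0.745, 0.668, 0.0, -0.001]
contact_force: [-0.9, -0.2, -1.1]
opening: 0.348
tcp [ 0.5433 -0.1803  0.1139] ang 83.8 z [ 9.0e-04  1.1e-03 -1.0e+00] q [-0.14  0.67  0.53  1.87 -0.49  0.73  2.12]
brass_bush [361.0, 226.0] 0.87 [ 0.5559 -0.1178]
brass_bush [174.0, 15.0] 0.69 [ 0.3865 -0.2341]
flange_nut [437.0, 227.0] 0.89 [ 0.5658 -0.0511]
flange_nut [275.0, 218.0] 0.32 [ 0.5428 -0.1818]
mark_a [275.0, 218.0] 0.91 [ 0.5402 -0.1812]
mark_a [346.0, 208.0] 0.71 [ 0.5382 -0.1301]
mark_a [419.0, 207.0] 0.59 [ 0.5438 -0.0725]
small_jar [301.0, 45.0] 0.87 [ 0.4238 -0.1516]
sleeve [276.0, 276.0] 0.8 [ 0.588  -0.1857]
sleeve [378.0, 119.0] 0.61 [ 0.4763 -0.1032]
spacer_ring [383.0, 110.0] 0.86 [ 0.4711 -0.0954]
brass_bush [ 0.5493862  -0.12133805  0.027     ]
brass_bush [ 0.39140094 -0.22987043  0.027     ]
flange_nut [ 0.55776697 -0.06015746  0.0265    ]
flange_nut [ 0.53652312 -0.18100756  0.0265    ]
sleeve [ 0.54663397 -0.18088576  0.08681714]
sleeve [ 0.4708156  -0.12487139  0.08681714]
```

```bash
python3 -m jog '[{"travel":[-0.0005,-0.0035,0.02],"rotation":[0,0,0],"grip":0.85},{"travel":[0,0,0.015],"rotation":[0,0,0],"grip":0.85},{"travel":[0,0,0.01],"rotation":[0,0,0],"grip":0.85},{"travel":[0,0,0.003],"rotation":[0,0,0],"grip":0.85},{"travel":[0,0,0],"rotation":[0,0,0],"grip":0.85}]'
python3 -m jog '[{"travel":[0,0,0],"rotation":[0,0,0],"grip":0.85},{"travel":[0,0,0],"rotation":[0,0,0],"grip":0.85},{"travel":[0,0,0],"rotation":[0,0,0],"grip":0.85},{"travel":[0,0,0.001],"rotation":[0,0,0],"grip":0.85},{"travel":[0,0,0],"rotation":[0,0,0],"grip":0.85}]'
```

```text
clock: 27.48
eef_pos: [0.539, -0.1807, 0.0644]
eef_rot: [0.745, 0.667, 0.0, -0.001]
contact_force: [-0.7, -0.3, -2.2]
opening: 0.342
clock: 27.9
eef_pos: [0.5396, -0.1808, 0.0642]
eef_rot: [0.745, 0.667, 0.001, -0.0]
contact_force: [0.1, 0.3, -0.8]
opening: 0.348
```

```bash
python3 -m jog '[{"travel":[0,0,0.002],"rotation":[0,0,0],"grip":0.85},{"travel":[0,0,0.001],"rotation":[0,0,0],"grip":0.85},{"travel":[0,0,0.0005],"rotation":[0,0,0],"grip":0.85},{"travel":[0,0,0],"rotation":[0,0,0],"grip":0.85},{"travel":[0,0,0],"rotation":[0,0,0],"grip":0.85}]'
```

```text
clock: 28.32
eef_pos: [0.5395, -0.1807, 0.0608]
eef_rot: [0.745, 0.667, 0.001, -0.0]
contact_force: [-0.4, 1.0, 5.0]
opening: 0.346
```

```bash
python3 -m jog '[{"travel":[0,0,0],"rotation":[0,0,0],"grip":0.55},{"travel":[0,0,0],"rotation":[0,0,0],"grip":0.55},{"travel":[0,0,0],"rotation":[0,0,0],"grip":0.55},{"travel":[0,0,-0.01],"rotation":[0,0,0],"grip":0.55},{"travel":[0,0,-0.02],"rotation":[0,0,0],"grip":0.55}]'
python3 -m jog '[{"travel":[0,0,-0.03],"rotation":[0,0,0],"grip":0.5},{"travel":[0,0,-0.03],"rotation":[0,0,0],"grip":0.45},{"travel":[0.0225,-0.0237,0],"rotation":[0,0,0],"grip":0.45},{"travel":[0.0225,-0.0237,0],"rotation":[0,0,0],"grip":0.45},{"travel":[0.0225,-0.0237,0],"rotation":[0,0,0],"grip":0.45}]'
python3 -m jog '[{"travel":[0,0,0],"rotation":[0,0,0],"grip":0.45},{"travel":[0,0,0],"rotation":[0,0,0],"grip":0.45},{"travel":[0,0,0],"rotation":[0,0,0],"grip":0.45},{"travel":[0,0,0],"rotation":[0,0,0],"grip":0.45},{"travel":[0,0,0],"rotation":[0,0,0],"grip":0.45}]'
python3 -c "
from h import *;p=look('w12',['spacer_ring','small_jar','sleeve'])
r=regions_of(p,'spacer_ring')[0];m=r['pixels'].astype(np.uint8)
c=max(cv2.findContours(m,0,2)[0],key=cv2.contourArea);e=cv2.fitEllipse(c);print(e,at_z(p,e[0],.006,True))"
```

```text
clock: 28.73
eef_pos: [0.538, -0.1803, 0.0895]
eef_rot: [0.745, 0.667, -0.001, -0.002]
contact_force: [-0.5, -0.4, -0.4]
opening: 0.451
clock: 29.15
eef_pos: [0.4757, -0.1056, 0.1516]
eef_rot: [0.745, 0.667, 0.001, 0.0]
contact_force: [-0.3, 0.2, -0.4]
opening: 0.552
clock: 29.57
eef_pos: [0.4769, -0.1071, 0.1508]
eef_rot: [0.745, 0.667, 0.001, 0.0]
contact_force: [-0.4, -1.2, 0.2]
opening: 0.548
tcp [ 0.4767 -0.1071  0.1507] ang 83.6 z [ 8.e-04  5.e-04 -1.e+00] q [-0.34  0.5   0.59  2.07 -0.43  0.69  1.99]
spacer_ring [281.0, 206.0] 0.98 [ 0.4818 -0.1043]
small_jar [210.0, 156.0] 0.64 [ 0.4287 -0.1546]
sleeve [189.0, 268.0] 0.22 [ 0.5281 -0.1941]
((277.77960205078125, 198.32211303710938), (43.728736877441406, 44.39249038696289), 2.314336061477661) [ 0.47467443 -0.1063375   0.006     ]
```

```bash
python3 -m jog '[{"travel":[0.0005,-0.002,0.035],"rotation":[0,0,0],"grip":0.45},{"travel":[0,0,0.035],"rotation":[0,0,0],"grip":0.45},{"travel":[0,0,0.025],"rotation":[0,0,0],"grip":0.45},{"travel":[0,0,0.015],"rotation":[0,0,0],"grip":0.45},{"travel":[0,0,0.005],"rotation":[0,0,0],"grip":0.45}]'
python3 -m jog '[{"travel":[0,0,0],"rotation":[0,0,0],"grip":0.45},{"travel":[0,0,0],"rotation":[0,0,0],"grip":0.45},{"travel":[0,0,0],"rotation":[0,0,0],"grip":0.45},{"travel":[0,0,0],"rotation":[0,0,0],"grip":0.45},{"travel":[0,0,0],"rotation":[0,0,0],"grip":0.45}]'
```

```text
clock: 30.23
eef_pos: [0.4727, -0.1051, 0.0333]
eef_rot: [0.745, 0.667, -0.001, -0.002]
contact_force: [0.4, 0.3, 0.2]
opening: 0.548
clock: 30.65
eef_pos: [0.4749, -0.1052, 0.0364]
eef_rot: [0.745, 0.667, 0.001, 0.0]
contact_force: [-0.7, 0.1, -0.3]
opening: 0.549
```

```bash
python3 -m jog '[{"travel":[0,0,0.004],"rotation":[0,0,0],"grip":0.45},{"travel":[0,0,0.0045],"rotation":[0,0,0],"grip":0.45},{"travel":[0,0,0],"rotation":[0,0,0],"grip":0.45},{"travel":[0,0,0],"rotation":[0,0,0],"grip":0.45},{"travel":[0,0,0],"rotation":[0,0,0],"grip":0.45}]'
python3 -m jog '[{"travel":[0,0,0],"rotation":[0,0,0],"grip":0.8},{"travel":[0,0,0],"rotation":[0,0,0],"grip":0.8},{"travel":[0,0,0],"rotation":[0,0,0],"grip":0.8},{"travel":[0,0,0],"rotation":[0,0,0],"grip":0.8},{"travel":[0,0,0],"rotation":[0,0,0],"grip":0.8}]' 20
```

```text
clock: 31.07
eef_pos: [0.4741, -0.1052, 0.0269]
eef_rot: [0.745, 0.667, 0.0, -0.001]
contact_force: [-0.3, 0.2, -0.2]
opening: 0.551
clock: 31.48
eef_pos: [0.4742, -0.1052, 0.0271]
eef_rot: [0.745, 0.667, 0.0, -0.0]
contact_force: [-0.0, -0.1, 0.2]
opening: 0.41
```

```bash
python3 -m jog '[{"travel":[0,0,-0.015],"rotation":[0,0,0],"grip":0.8},{"travel":[0,0,-0.03],"rotation":[0,0,0],"grip":0.8},{"travel":[0,0,-0.035],"rotation":[0,0,0],"grip":0.8},{"travel":[0,0,-0.03],"rotation":[0,0,6.5],"grip":0.8},{"travel":[0,0,0],"rotation":[0,0,6.5],"grip":0.8}]'
python3 -m jog '[{"travel":[0,0,0],"rotation":[0,0,6.5],"grip":0.8},{"travel":[0,0,0],"rotation":[0,0,6.5],"grip":0.8},{"travel":[0,0,0],"rotation":[0,0,6.5],"grip":0.8},{"travel":[0,0,0],"rotation":[0,0,6.5],"grip":0.8},{"travel":[0,0,0],"rotation":[0,0,6.5],"grip":0.8}]'
python3 -m jog '[{"travel":[0,0,0],"rotation":[0,0,5.5],"grip":0.8},{"travel":[0.033,-0.0107,0],"rotation":[0,0,0],"grip":0.8},{"travel":[0.033,-0.0107,0],"rotation":[0,0,0],"grip":0.8},{"travel":[0.033,-0.0107,0],"rotation":[0,0,0],"grip":0.8},{"travel":[0.033,-0.0107,0],"rotation":[0,0,0],"grip":0.8}]'
python3 -m jog '[{"travel":[0,0,0],"rotation":[0,0,0],"grip":0.8},{"travel":[0,0,0.02],"rotation":[0,0,0],"grip":0.8},{"travel":[0,0,0],"rotation":[0,0,0],"grip":0.8},{"travel":[0,0,0],"rotation":[0,0,0],"grip":0.8},{"travel":[0,0,0],"rotation":[0,0,0],"grip":0.8}]'
python3 -c "
from h import *;p=look('w13',['spacer_ring','mark_a','start_post'])
r=regions_of(p,'spacer_ring')[0];m=r['pixels'].astype(np.uint8)
c=max(cv2.findContours(m,0,2)[0],key=cv2.contourArea);e=cv2.fitEllipse(c);z=get_obs()['eef_pos'][2]-.0271+.006;print(e,at_z(p,e[0],z,True),at_z(p,r['location'],z,True))"
```

```text
clock: 31.9
eef_pos: [0.4768, -0.106, 0.1416]
eef_rot: [0.817, 0.576, 0.004, 0.002]
contact_force: [0.9, -0.5, -2.0]
opening: 0.407
clock: 32.32
eef_pos: [0.474, -0.105, 0.1371]
eef_rot: [0.946, 0.325, 0.0, -0.001]
contact_force: [-0.9, 0.8, -0.0]
opening: 0.406
clock: 32.73
eef_pos: [0.5627, 0.0037, 0.1371]
eef_rot: [0.96, 0.282, 0.0, -0.001]
contact_force: [1.0, -0.8, -0.8]
opening: 0.412
clock: 33.15
eef_pos: [0.5618, 0.0015, 0.1176]
eef_rot: [0.96, 0.281, 0.0, -0.001]
contact_force: [-0.2, 0.1, -1.2]
opening: 0.408
tcp [0.5621 0.0015 0.1178] ang 32.7 z [ 6.0e-04  1.2e-03 -1.0e+00] q [-0.64  0.73  0.77  1.91 -0.71  0.8   1.1 ]
spacer_ring [278.0, 285.0] 0.6 [ 0.5967 -0.0513]
mark_a [231.0, 256.0] 0.6 [ 0.5476 -0.0427]
mark_a [282.0, 219.0] 0.56 [0.564  0.0039]
start_post [322.0, 187.0] 0.84 [0.5704 0.042 ]
((277.4507141113281, 274.4639587402344), (72.46714782714844, 75.30925750732422), 81.66792297363281) [0.56131961 0.00233512 0.09665983] [ 0.56527443 -0.00285139  0.09665983]
```

View pics/w13.png

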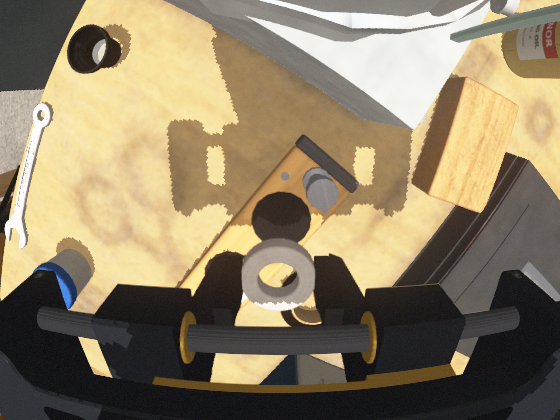

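```bash
python3 -m jog '[{"travel":[0.004,0,0.025],"rotation":[0,0,0],"grip":0.8},{"travel":[0,0,0.02],"rotation":[0,0,0],"grip":0.8},{"travel":[0,0,0.015],"rotation":[0,0,0],"grip":0.8},{"travel":[0,0,0.005],"rotation":[0,0,0],"grip":0.8},{"travel":[0,0,0],"rotation":[0,0,0],"grip":0.8}]'
python3 -m jog '[{"travel":[0,0,0],"rotation":[0,0,0],"grip":0.8},{"travel":[0,0,0],"rotation":[0,0,0],"grip":0.8},{"travel":[0,0,0],"rotation":[0,0,0],"grip":0.8},{"travel":[0,0,0.001],"rotation":[0,0,0],"grip":0.8},{"travel":[0,0,0],"rotation":[0,0,0],"grip":0.8}]'
```

```text
clock: 33.82
eef_pos: [0.5647, 0.0041, 0.0513]
eef_rot: [0.96, 0.282, -0.001, -0.001]
contact_force: [-1.4, -0.2, 0.1]
opening: 0.409
clock: 34.23
eef_pos: [0.5657, 0.0044, 0.0516]
eef_rot: [0.959, 0.282, 0.001, -0.001]
contact_force: [0.8, 0.1, -0.8]
opening: 0.405
```

```bash
python3 -m jog '[{"travel":[0,0,0.004],"rotation":[0,0,0],"grip":0.8},{"travel":[0,0,0.0025],"rotation":[0,0,0],"grip":0.8},{"travel":[0,0,0.0005],"rotation":[0,0,0],"grip":0.8},{"travel":[0,0,0],"rotation":[0,0,0],"grip":0.8},{"travel":[0,0,0],"rotation":[0,0,0],"grip":0.8}]'
```

```text
clock: 34.65
eef_pos: [0.5654, 0.0045, 0.0442]
eef_rot: [0.96, 0.282, 0.0, -0.001]
contact_force: [-1.0, 0.9, 0.3]
opening: 0.404
```

```bash
python3 -m jog '[{"travel":[0,0,0],"rotation":[0,0,0],"grip":0.47},{"travel":[0,0,0],"rotation":[0,0,0],"grip":0.47},{"travel":[0,0,0],"rotation":[0,0,0],"grip":0.47},{"travel":[0,0,-0.01],"rotation":[0,0,0],"grip":0.47},{"travel":[0,0,-0.025],"rotation":[0,0,0],"grip":0.47}]'
python3 -m jog '[{"travel":[0,0,-0.035],"rotation":[0,0,0],"grip":0.47},{"travel":[0,0,-0.035],"rotation":[0,0,0],"grip":0.47},{"travel":[0,0,-0.035],"rotation":[0,0,0],"grip":0.47},{"travel":[-0.02,0.024,-0.015],"rotation":[0,0,0],"grip":0.47},{"travel":[-0.02,0.024,0],"rotation":[0,0,0],"grip":0.47}]'
python3 -m jog '[{"travel":[-0.02,0.024,0],"rotation":[0,0,0],"grip":0.47},{"travel":[0,0,0],"rotation":[0,0,-7],"grip":0.47},{"travel":[0,0,0],"rotation":[0,0,-7],"grip":0.47},{"travel":[0,0,0],"rotation":[0,0,-7],"grip":0.47},{"travel":[0,0,0],"rotation":[0,0,-7],"grip":0.47}]'
python3 -m jog '[{"travel":[0,0,0],"rotation":[0,0,-7],"grip":0.47},{"travel":[0,0,0],"rotation":[0,0,-7],"grip":0.47},{"travel":[0,0,0],"rotation":[0,0,-7],"grip":0.47},{"travel":[0,0,0],"rotation":[0,0,0],"grip":0.47},{"travel":[0,0,0],"rotation":[0,0,0],"grip":0.47}]'
python3 - <<'E'
from h import *
p=look('w14')
M=dict(spacer_ring=(.5655,.0037),flange_nut=(.5573,-.0582),brass_bush=(.549,-.1195),sleeve=(.5407,-.181))
for l in M:
    for r in regions_of(p,l)[:2]:
        m=r['pixels'].astype(np.uint8);c=max(cv2.findContours(m,0,2)[0],key=cv2.contourArea);e=cv2.fitEllipse(c)
        w=at_z(p,e[0],.017+H[l]/2,True)[:2];print(l,np.round(e[0]),'err mm',np.round((w-M[l])*1000,1))
s=get_image("scene");a=cv2.resize(s["img"][150:300,190:350],(448,420),interpolation=3)
cv2.imwrite("pics/fin.png",cv2.cvtColor(cv2.resize(np.hstack([p["img"],a]),(800,333)),cv2.COLOR_RGB2BGR))
E
```

```text
clock: 35.07
eef_pos: [0.5635, 0.0044, 0.0778]
eef_rot: [0.96, 0.282, -0.002, -0.001]
contact_force: [-0.6, 0.5, -0.6]
opening: 0.531
clock: 35.48
eef_pos: [0.5602, -0.0572, 0.2034]
eef_rot: [0.959, 0.284, 0.004, 0.0]
contact_force: [1.0, 0.1, -0.9]
opening: 0.531
clock: 35.9
eef_pos: [0.5537, -0.0893, 0.1998]
eef_rot: [0.862, 0.508, 0.001, -0.0]
contact_force: [-0.7, 0.0, 0.2]
opening: 0.531
clock: 36.32
eef_pos: [0.5538, -0.0891, 0.1997]
eef_rot: [0.758, 0.653, 0.001, -0.0]
contact_force: [-0.1, -0.5, -0.1]
opening: 0.529
tcp [ 0.5538 -0.089   0.1995] ang 81.5 z [ 5.0e-04  1.4e-03 -1.0e+00] q [-0.41  0.54  0.66  1.86 -0.43  0.88  1.88]
spacer_ring [368.0, 186.0] 0.65 [0.5667 0.0031]
spacer_ring [194.0, 178.0] 0.38 [ 0.5326 -0.1714]
flange_nut [310.0, 189.0] 0.95 [ 0.5609 -0.0574]
brass_bush [248.0, 193.0] 0.94 [ 0.5544 -0.1177]
brass_bush [110.0, 54.0] 0.89 [ 0.3866 -0.2351]
sleeve [176.0, 201.0] 0.71 [ 0.5505 -0.1918]
mark_a [366.0, 185.0] 0.95 [ 0.5625 -0.0013]
mark_a [241.0, 176.0] 0.89 [ 0.5357 -0.1216]
mark_a [190.0, 176.0] 0.89 [ 0.527  -0.1716]
mark_a [299.0, 174.0] 0.6 [ 0.5424 -0.0658]
start_post [416.0, 188.0] 0.79 [0.5674 0.0457]
small_jar [183.0, 67.0] 0.67 [ 0.4233 -0.1561]
small_jar [240.0, 177.0] 0.54 [ 0.5352 -0.1216]
small_jar [371.0, 185.0] 0.42 [0.5613 0.0022]
spacer_ring [374. 189.] err mm [0.2 1.1]
spacer_ring [183. 192.] err mm [ -24.6 -183.8]
flange_nut [310. 190.] err mm [-0.3  0.4]
brass_bush [246. 192.] err mm [0.1 1.4]
brass_bush [110.  54.] err mm [-157.8 -106.6]
sleeve [179. 198.] err mm [ 2.4 -0.2]
```

View pics/fin.png

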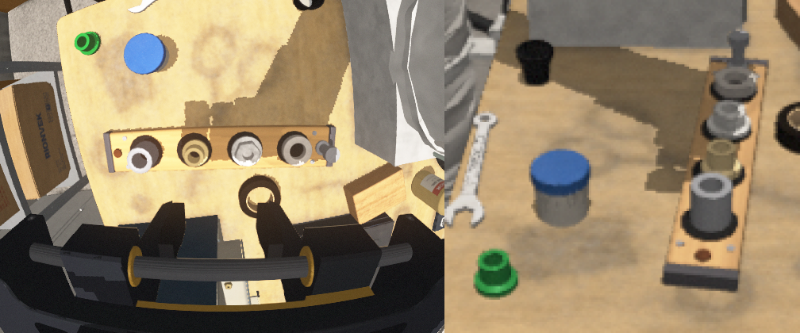

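All four parts stand on their marks in the right order from the post, within about 3 mm, and the tub looks undisturbed. I'm handing in.

```bash
python3 -c "
from rig import *;print(close_job())"
```

```text
the job is handed in; nothing more can be done
None
```

I set out all four parts on the marks: ring on mark_a beside the post, then flange nut, brass bush and sleeve on b, c and d. The job was handed in at about 36 s of the 90 s allowed.

**Final check:** The last wrist picture put the ring, nut and bush within about 1.5 mm of their mark centres and the sleeve within about 2.5 mm. The last scene picture showed all four upright.

**Tub of screws:** It measured within about 2 mm of its first wrist-camera estimate. The gripper was clear and above everything when I handed in.

**What disagreed or went wrong:**
- The first nut grasp closed on the hexagon, just above the flange, so I reopened and gripped it lower, by the flange.
- One reading early on showed about 39 N as I raised the arm. It came with joint 6 at its range end and dropped to about 4 N by the next reading. I took it for a joint-limit effect and not a contact, but did not confirm that.
- The network gave some false hits, such as the brass-bush name on the green look-alike and the ring name on the sleeve. I ignored these after checking the pictures.

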